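# Dispense the agate milling ball from the tilting carousel

## Task

Get the orange-brown agate ball out of the ball carousel into the open steel jar under its spout: swing up the red folding crank, turn the wheel until the agate ball's compartment faces the spout, and fold the crank right down into the rim notch so that the wheel is locked. Only then tip the carousel by its black handle until the ball rolls out, and lower it gently back to level, without letting it drop. Leave the other balls in the wheel, the jar in its place and everything else on the bench undisturbed.

Things in the scene. Friction and masses are not known exactly. Their poses are not given: they have to be found in the camera images.
- stand: Tilting stand of the ball carousel, fixed to the bench: grey base plate 250 x 370 x 8 mm; on it a round tub 282 mm across, rim 205 mm above the bench. Origin on the bench, exactly under the wheel's axis when level; z up, -y to the spout, +y to the tipping handle, x along the hinge. All heights below are above the bench, carousel level.
- wheel_top (a point): Centre of the pale grey wheel, 169 mm up. The wheel (radius 125 mm) turns a full turn either way about this point's z axis, friction 0.03 N m, no detents. Six 60-degree sectors between partitions 169 mm high: the decked one (deck 159 mm up, centre line along -y of this frame, which turns with the wheel) carries the crank and closes the spout at the start; five are open, a ball in each.
- crank (a joint): Folding of the red crank, rad: 0 = flat, pointing outwards, its 8 mm steel tip down in a rim notch, which locks the wheel; about 0.17 = tip resting on top of the rim between notches; 1.57 = upright (stop), wheel free. A friction hinge (0.05 N m) holds it where it is left. The pear grip tends to creep in flat finger pads while it pivots between them.
- pivot (a point): Pivot of the crank, on the decked sector's centre line 50 mm from the wheel's axis, 195 mm up, turning with the wheel. The pivot's axis is level and square to that centre line: the crank swings up in the upright plane through the wheel's axis.
- grip (a point): Grasp point of the crank, on its axis 50 mm from the pivot: middle of the pear-shaped red grip, 28 mm thick here, spinning freely on the crank, from 18 to 72 mm; bare steel tip to 92 mm from the pivot. Folded: 100 mm from the wheel's axis, 195 mm up, 36 mm over the deck. Upright: 50 mm from the wheel's axis, 245 mm up. Its -y axis points along the crank to the tip.
- notch (a point): Middle of the rim notch over the spout, 134 mm from the wheel's axis, 195 mm up. Six such notches, 11 mm wide, open upwards, every 60 degrees round the rim, so each holds the crank with one sector square to the spout. Between them the rim is solid: 127 to 141 mm from the axis, top 205 mm up.
- hinge (a point): Middle of the tipping hinge: a level axis along the stand's x, 115 mm from the stand's origin on the spout side, 115 mm up.
- cradle (a joint): Tipping of the whole carousel about the hinge, rad: 0 = level on its stops; grows as the handle is lifted and the spout dips; limit 0.55. Nothing holds it up: it falls back by its weight (about 2 kg; some 6 to 9 N to lift at the handle). Compartment floors slope 5 degrees inwards; a ball facing the spout rolls out at 0.2 to 0.35 rad.
- handle (a point): Middle of the black tipping handle, a round level bar 16 mm thick and 136 mm long along the stand's x, on two arms 60 mm either side of the middle. Level: 200 mm from the stand's origin on the +y side, 185 mm up; about 50 mm clear of the tub. It swings with the carousel about the hinge.
- bay (a point): Mark in the tub, moving only with tipping: 55 mm from the wheel's axis towards the spout, at ball-centre height: where a ball lies when its compartment faces the spout.
- jar_in (a point): Centre of the inner floor of the open steel grinding jar that stands under the spout: 110 mm across, 58 mm high, wall 6 mm, floor 8 mm, loose (0.8 kg).
- agate_center (a point): Centre of the agate ball, orange-brown; the one wanted; 40 mm across, loose, in one of the five open compartments (which one changes), about 47 mm from the wheel's axis, its centre about 153 mm above the bench.
- steel_ball_center (a point): Centre of the bright steel ball; 40 mm across, loose, in one of the five open compartments (which one changes), about 47 mm from the wheel's axis, its centre about 153 mm above the bench.
- zirconia_center (a point): Centre of the white zirconia ball; 40 mm across, loose, in one of the five open compartments (which one changes), about 47 mm from the wheel's axis, its centre about 153 mm above the bench.
- nitride_center (a point): Centre of the black silicon-nitride ball; 40 mm across, loose, in one of the five open compartments (which one changes), about 47 mm from the wheel's axis, its centre about 153 mm above the bench.
- polyamide_center (a point): Centre of the blue polyamide-coated ball; 40 mm across, loose, in one of the five open compartments (which one changes), about 47 mm from the wheel's axis, its centre about 153 mm above the bench.
- spare_jar: bystander: closed steel jar with black lid, 116 mm across, 82 mm high; loose, origin at the centre of its underside.
- jar_lid: bystander: black jar lid 116 mm across, 24 mm high with its knob; loose, origin at the centre of its underside.
- carton: bystander: cardboard carton 170 x 125 x 45 mm; loose, origin at the centre of its underside.
- sieve: bystander: brass sieve, 150 mm across, 45 mm high; loose, origin at the centre of its underside.
Not all that is in view belongs to the job. What is shaped like the part that bears agate_center but green or pink is not meant.

How it is judged (in metres and radians):
On the way, in this order (a step that is already met when the one before it is completed fails the run):
1. the crank is swung up, which frees the wheel (value of joint crank above 1.2 rad), for 0.1 s.
2. the agate ball's compartment faces the spout and the crank is folded down into a rim notch (value of joint crank below 0.08 rad and horizontal distance between agate_center and bay below 0.03 m and value of joint cradle below 0.1 rad), for 0.2 s.
3. the agate ball is in the jar (horizontal distance between agate_center and jar_in below 0.045 m and height (world z) of agate_center below 0.065 m), for 0.2 s.
At the end, for the whole second after the job is handed in: Agate ball in the jar (centre within 45 mm of its axis, below 65 mm); carousel level (0.03 rad); crank folded into a notch (below 0.08 rad); the four other balls in the wheel (within 125 mm of its axis, above 120 mm); jar upright, within 30 mm of its place (all of step 3 and value of joint cradle below 0.03 rad and value of joint crank below 0.08 rad and horizontal distance between each of steel_ball_center, zirconia_center, nitride_center, polyamide_center and stand below 0.125 m and height (world z) of each of steel_ball_center, zirconia_center, nitride_center, polyamide_center above 0.12 m and distance of jar_in from where it was at the start of the episode below 0.03 m and angle between jar_in's own z axis and vertical below 0.1 rad); the robot touches nothing.
It fails at once if the carousel is tipped more than 0.1 rad while the crank is not folded down in a notch (above 0.13 rad) (value of joint cradle above 0.1 rad and value of joint crank above 0.13 rad).
It fails at once if the carousel is dropped: it comes down faster than 1.5 rad/s (velocity of joint cradle below -1.5 rad/s).
It fails at once if another ball leaves the carousel (height (world z) of any of steel_ball_center, zirconia_center, nitride_center, polyamide_center below 0.1 m).
It fails at once if the jar is shoved more than 30 mm (distance of jar_in from where it was at the start of the episode above 0.03 m).
It fails at once if a bystander is moved more than 30 mm (distance of any of spare_jar, jar_lid, carton, sieve from where it was at the start of the episode above 0.03 m).
It also fails if it takes over 64 s, if anything falls off the work surface, if the arm or the gripper's body presses on something with over 40 N, if the wrist force passes 120 N, or if a joint passes its speed limit or range.

## Robot

A 6-joint arm with a two-finger parallel gripper is mounted at the origin on the work surface. World frame = base frame: x ahead of the robot, y to its left, z up, the work surface at z = 0. Lengths are in m, angles in degrees, forces in N, time in s.
With the tool pointing down it reaches from about 0.35 to 0.875 m from the base axis. Payload 4.2 kg.
Tool frame: the origin (TCP) lies at the very end of the fingers, on their centre line; the grasp point (between the pads) lies 19 mm behind it; z points along the fingers, y is the line along which they close (so a half turn about z gives the same grasp; the last joint's range is limited). The gripper opens to 87 mm and grips with 3 to 60 N. Pads are 19 mm wide; open, the fingers measure 117 mm over their backs; the gripper's body (75 mm by 190 mm) begins 51 mm behind the grasp point.
Start: joints at [-53.594, 22.042, 0.453, 0, -68.411, -14.817], TCP at [0.23, -0.581, 0.19] pointing down, gripper open.
Joint ranges: [-179.83, 179.83], [-69.29, 118.12], [-61.27, 80.66], [-181.25, 117.63], [-171.15, -9.14], [-177.46, 177.46]. Speed limits (degrees/s): [159.86, 159.86, 180, 180, 180, 180].

## Interface

Orientations are given as a 3x3 rotation matrix whose columns are the frame's x, y, z axes.
In Python, from station import sense, cams, r gives the robot as it stands. The module is installed in compiled form; this text tells all that it offers.
- The arm moves only by the tool step_arm, never from a script. Its argument "targets" is text: rows parted by semicolons, each of 4 numbers parted by spaces: the shift along the tool's x, y, z in cm, then the turn about the tool's z in degrees. In form: x y z turn; .... A call has 1 to 12 rows; each row shifts and turns the commanded pose from where the row before left it, along the tool's axes as they then stand; what a row does not reach is not made up. A row lasts 1/12 s, in which the tool goes at most 41.7 mm and 7.16 degrees, less where a joint would pass 70% of its speed; a pose out of reach is approached as far as the arm can. A call with a gripper value outside its range is refused whole. "claw" is the finger opening in cm, from 0 to 8.7, set as the call begins (left out, the last holds). The fingers move at their own pace and stop on an object; the grip force is fixed at half the most. Time passes only in rows, so rows that do not move let the fingers close. It gives the time, the measured TCP pose, the force, the opening and the grip force at its end, in the units of the state.
- sense(): the state, without advancing time (a new reading comes with each control period).
- cams.capture(name): name is "scene" or "side" or "wrist"; returns a dict with "frame" (420x560x3 uint8, blue, green, red), "vertical_fov" (degrees; the focal length in pixels is half the picture's height over the tangent of half this angle, whatever the lens; pixels are square), "cx", "cy" (the principal point, pixels), "eye" and "rotation" of the camera in the world; the wrist camera has in their place "tool_from_camera" (4x4, takes a point from camera to tool coordinates, whose origin is the TCP and whose axes are the flange's). Camera axes: x right, y down, z forward; pixel columns grow to the right and rows downward; lengths in m; the calibration is good to about 2 mm. A picture is of the moment at which its call begins: read the wrist's pose just before it. There is no depth.
- r.finish_job(): hands the job in; it is judged then, once.
The state is a dict: "time_s": time; "joints": joint angles; "joint_velocities": joint speeds; "effort": joint torques, N m; "tcp_pos": TCP position; "ee_rot": TCP orientation; "wrist_force": force on the tool from outside, world axes, zero at the start; "moment": the same for the moment, N m; "gripper_width": opening from 0.0 (shut) to 1.0 (fully open); "gripper_force": force on a finger pad.
Only numpy, scipy, OpenCV 4.12 (cv2) and the standard library are available. Lean on these libraries where they do the work, as an engineer would, in place of code of your own. Each camera call takes 0.05 s, during which the arm holds its last target. There are 200 camera calls.

## Working session

There is one attempt and no reset: what is moved stays moved. The work goes in short steps, Python scripts to look and compute and a tool call to move; the robot and the scene stay as the last step left them, time stands still between calls to the robot, and variables do not carry over. Pictures are saved under pics/ and viewed, at most 10 in all, crops included, and the job is handed in when it is done.

Besides the shell and the picture viewer there is one more tool, called as name(argument=value, ...) on one line, values as JSON. step_arm: Moves the arm, as the interface text tells. Its arguments: {"type":"object","properties":{"targets":{"type":"string"},"claw":{"type":"number"}},"required":["targets"]}

```bash
mkdir -p pics; cat > h.py <<'E'
import numpy as np, cv2
from station import sense, cams, r
def cap(n,save=None):
    s=sense(); c=cams.capture(n)
    if n=="wrist":
        T=np.eye(4);T[:3,:3]=s["ee_rot"];T[:3,3]=s["tcp_pos"];T=T@np.array(c["tool_from_camera"])
        c["eye"]=T[:3,3];c["rotation"]=T[:3,:3]
    c["eye"]=np.array(c["eye"]);c["rotation"]=np.array(c["rotation"])
    c["f"]=c["frame"].shape[0]/2/np.tan(np.radians(c["vertical_fov"])/2)
    if save: cv2.imwrite("pics/"+save,c["frame"])
    return c
def ray(c,u,v):
    return c["rotation"]@np.array([(u-c["cx"])/c["f"],(v-c["cy"])/c["f"],1])
def plane(c,u,v,z):
    d=ray(c,u,v);return c["eye"]+d*(z-c["eye"][2])/d[2]
def proj(c,p):
    q=c["rotation"].T@(np.array(p)-c["eye"]);return q[:2]/q[2]*c["f"]+[c["cx"],c["cy"]]
def blobs(c,lo,hi,mn=30):
    m=cv2.inRange(cv2.cvtColor(c["frame"],cv2.COLOR_BGR2HSV),lo,hi)
    n,l,st,ce=cv2.connectedComponentsWithStats(m)
    return [(ce[i].round(1),st[i]) for i in range(1,n) if st[i][4]>=mn]
E
python3 - <<'E'
from h import *
import pickle
a=cap("scene");b=cap("side");w=cap("wrist")
pickle.dump((a,b,w),open("c0.pkl","wb"))
for c in (a,b,w): print(c["eye"],c["rotation"].round(3).tolist(),c["f"])
cv2.imwrite("pics/a.png",a["frame"]);cv2.imwrite("pics/b.png",b["frame"])
cv2.imwrite("pics/ab.png",cv2.resize(np.vstack([a["frame"],b["frame"]]),(800,1200))[:600]);
print(sense())
E
```

```text
[1.28875367 0.1573745  0.73302922] [[-0.196, 0.595, -0.78], [0.981, 0.118, -0.157], [-0.001, -0.795, -0.606]] 389.1316209111511
[-0.08573667 -0.70085092  1.13823064] [[0.746, -0.479, 0.462], [-0.666, -0.538, 0.517], [0.001, -0.693, -0.721]] 458.45179264293625
[ 0.16170126 -0.60801177  0.38271201] [[-0.368, 0.895, 0.25], [0.93, 0.354, 0.101], [0.001, 0.27, -0.963]] 338.2861615464845
{'time_s': 0.15, 'joints': array([-5.35946100e+01,  2.20801503e+01,  3.98089681e-01, -1.90352776e-02,
       -6.84112485e+01, -1.48177266e+01]), 'joint_velocities': array([ 0.00171812, -0.12516239,  0.2404139 ,  0.14065829,  0.11643674,
        0.03967989]), 'effort': array([-2.45874126e-04, -3.91053021e+01,  1.87585527e+01,  4.22229096e+00,
        1.23653485e-02, -1.50643959e-04]), 'tcp_pos': array([ 0.22978348, -0.58068557,  0.18922229]), 'ee_rot': array([[-9.29900746e-01, -3.67809853e-01, -7.17892533e-04],
       [-3.67810535e-01,  9.29899553e-01,  1.49404762e-03],
       [ 1.18042509e-04,  1.65336443e-03, -9.99998626e-01]]), 'wrist_force': array([ 0.12580444, -0.22595554, -0.02830369]), 'moment': array([-0.02997652, -0.03121708, -0.02334128]), 'gripper_force': 0.0, 'gripper_width': 1.0002065668587372}
```

View pics/a.png

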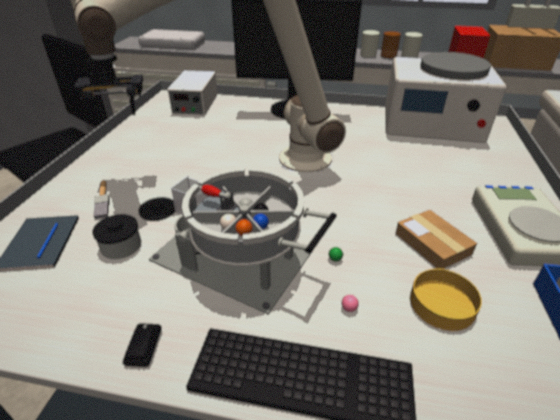

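View pics/b.png

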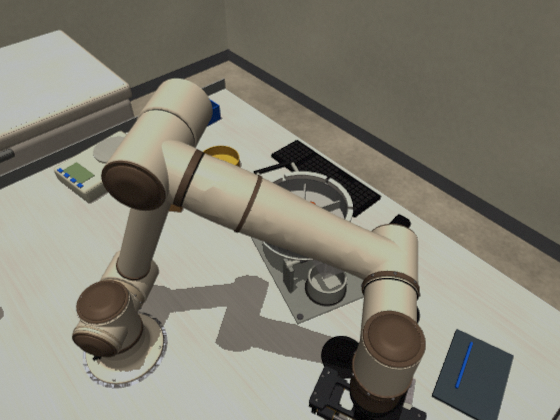

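The scene view shows the red crank at about (212,190). The balls in the wheel are agate/orange (243,227), white (228,220), blue (261,220), plus dark and steel ones further back. The handle runs from (335,215) to (308,250). The decoys lie on the bench: green (336,254) and pink (350,303). I take the orange-brown ball in the wheel as the one meant. An enlarged crop will confirm it.

```bash
python3 - <<'E'
from h import *
import pickle
a,b,w=pickle.load(open("c0.pkl","rb"))
cv2.imwrite("pics/crop.png",cv2.resize(a["frame"][160:300,145:345],(800,560),interpolation=cv2.INTER_CUBIC))
for n,lo,hi,z in [("red",(0,150,70),(4,255,255),.195),("red2",(172,150,70),(180,255,255),.195),("orange",(5,170,90),(14,255,255),.153),("blue",(100,150,60),(125,255,255),.153),("black",(0,0,0),(180,255,28),.185)]:
    for c,s in blobs(a,lo,hi,25):
        if 140<c[0]<350 and 165<c[1]<310: print(n,c,s,plane(a,*c,z).round(4))
E
```

```text
red [210.6 189.7] [202 185  19  11 143] [ 0.5447 -0.1648  0.195 ]
orange [243.3 226.1] [236 219  16  15 179] [ 0.6161 -0.0642  0.153 ]
blue [261.2 219.5] [254 214  14  13 127] [ 0.5838 -0.0289  0.153 ]
black [156.6 208.5] [140 199  34  20 363] [ 0.6303 -0.2688  0.185 ]
```

View pics/crop.png

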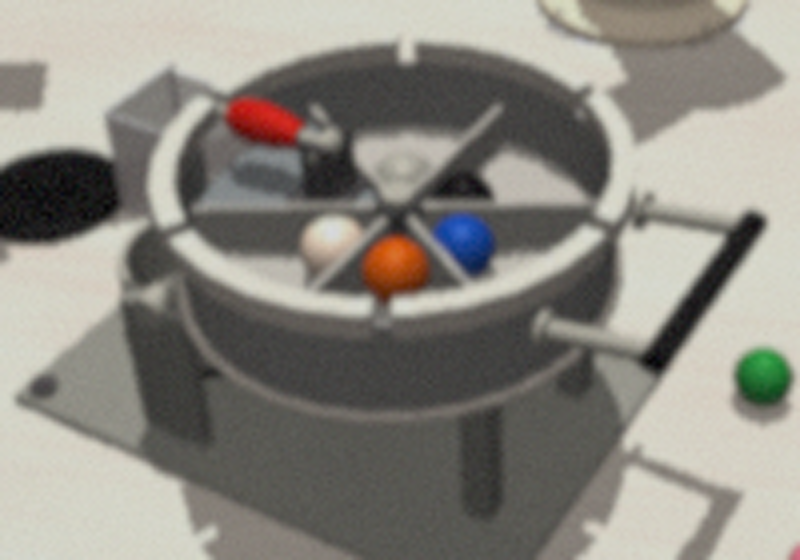

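Crop confirms: the agate is the orange-brown ball at crop (395,267), between white (330,245) and blue (463,243). The green one stands outside on the bench. Next I fit the stand pose from the notches and handle.

```bash
python3 - <<'E'
from h import *
import pickle
from scipy.optimize import least_squares
a,b,w=pickle.load(open("c0.pkl","rb"))
full=lambda x,y:(145+(x+.5)/4-.5,160+(y+.5)/4-.5)
H=[plane(a,*full(*p),.185) for p in [(755,224),(655,358)]]
N=[plane(a,*full(*p),.205) for p in [(407,45),(588,97),(605,230),(382,310),(180,238)]]
print("handle",np.round(H,4),np.linalg.norm(H[0]-H[1])); print(np.round(N,4))
R=plane(a,210.6,189.7,.197)
h=(H[0]+H[1])/2
def res(q):
    x,y,t=q; c=np.array([x,y]); yy=np.array([-np.sin(t),np.cos(t)]); out=[]
    for p in N:
        d=p[:2]-c; ang=np.arctan2(d[1],d[0]); k=np.round((ang-t-np.pi/2)/(np.pi/3))*(np.pi/3)+t+np.pi/2
        out+=list(d-.134*np.array([np.cos(k),np.sin(k)]))
    out+=list(h[:2]-c-.2*yy); out+=list(R[:2]-c+.1*yy)
    return out
d=h[:2]-R[:2]; t0=np.arctan2(d[1],d[0])-np.pi/2
c0=R[:2]+d/3
s=least_squares(res,[*c0,t0]); x,y,t=s.x
print(x,y,np.degrees(t),np.round(s.fun*1000,1))
c=np.array([x,y]);yy=np.array([-np.sin(t),np.cos(t)])
for n,p in [("agate",plane(a,243.3,226.1,.153)),("blue",plane(a,261.2,219.5,.153))]:
    dd=p[:2]-c;print(n,np.linalg.norm(dd),np.degrees(np.arctan2(dd[1],dd[0]))-np.degrees(np.arctan2(-yy[1],-yy[0])))
print("pivot",c-.05*yy,"grip",c-.1*yy,"handle",c+.2*yy,"spoutdir",-yy)
E
```

```text
handle [[0.5767 0.1401 0.185 ]
 [0.699  0.0995 0.185 ]] 0.12887475396675524
[[ 0.4579 -0.0968  0.205 ]
 [ 0.4953  0.0286  0.205 ]
 [ 0.624   0.0605  0.205 ]
 [ 0.7121 -0.0412  0.205 ]
 [ 0.6762 -0.1655  0.205 ]]
0.5830516925751262 -0.06880858167290177 -17.280406641639985 [ 5.6  1.5  3.2 -1.   1.2  1.4 -1.7 -1.8  2.2  1.7 -4.6 -2.4 -5.8  0.7]
agate 0.03336847581900281 115.25333498785912
blue 0.03996179123671446 196.1917921437871
pivot [ 0.56819927 -0.1165517 ] grip [ 0.55334686 -0.16429483] handle [0.64246136 0.12216391] spoutdir [-0.29704836 -0.95486244]
```

step_arm(targets="0 0 -1.75 -6.4; 0 0 -1.75 -6.4; 0 0 -1.75 -6.4; 0 0 -1.75 -6.4; 0 0 -1.75 -6.4; 0 0 -1.75 -6.4; 0 0 -1.75 -6.4; 0 0 -1.75 -6.4", claw=5.5)

```text
time_s: 0.82
tcp_pos: [0.2299, -0.5808, 0.3305]
ee_rot: [[-0.291, -0.957, -0.0], [-0.957, 0.291, 0.001], [-0.001, 0.0, -1.0]]
wrist_force: [0.0, 0.1, 0.1]
gripper_width: 0.639
gripper_force: 0.0
```

step_arm(targets="-3.8 -1.42 0 0; -3.8 -1.42 0 0; -3.8 -1.42 0 0; -3.8 -1.42 0 0; -3.8 -1.42 0 0; -3.8 -1.42 0 0; -3.8 -1.42 0 0; -3.8 -1.42 0 0; -3.8 -1.42 0 0; -3.8 -1.42 0 0; -3.8 -1.42 0 0; -3.8 -1.42 0 0")

```text
time_s: 1.82
tcp_pos: [0.5283, -0.194, 0.33]
ee_rot: [[-0.296, -0.955, -0.0], [-0.955, 0.296, 0.0], [-0.0, 0.0, -1.0]]
wrist_force: [0.6, -0.5, -0.1]
gripper_width: 0.631
gripper_force: 0.0
```

step_arm(targets="-3.8 -1.42 0 0; 0 0 0 0; 0 0 0 0")

```text
time_s: 2.07
tcp_pos: [0.5533, -0.1619, 0.3288]
ee_rot: [[-0.293, -0.956, -0.002], [-0.956, 0.293, 0.0], [0.0, 0.002, -1.0]]
wrist_force: [-0.4, -0.1, -0.7]
gripper_width: 0.633
gripper_force: 0.0
```

```bash
python3 - <<'E'
from h import *
c=cap("wrist","w1.png");s=sense()
print(s["tcp_pos"],s["ee_rot"].round(4).tolist(),s["joints"])
for lo,hi,z in [((0,150,50),(4,255,255),.195),((172,150,50),(180,255,255),.195),((5,150,70),(14,255,255),.153),((100,150,50),(125,255,255),.153)]:
    for q,st in blobs(c,lo,hi,60): print(q,st,plane(c,*q,z).round(4))
E
```

```text
[ 0.55262924 -0.16308599  0.32933601] [[-0.2943, -0.9557, -0.0016], [-0.9557, 0.2943, 0.0], [0.0004, 0.0015, -1.0]] [-3.41090189e-01  1.37565215e+01  8.17909251e+00 -1.14784142e-03
 -8.45144721e+01 -1.67736339e+01]
[285.7 189.7] [274 165  24  52 960] [ 0.5494 -0.1598  0.195 ]
[253.1 271.1] [238 268  31   7 197] [ 0.6177 -0.0663  0.153 ]
```

View pics/w1.png

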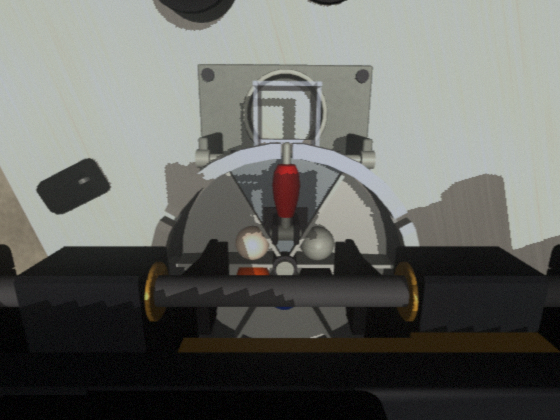

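Wrist view: crank grip at (286,190), tip at (287,145), wheel hub at (285,268), agate at (252,271) behind the left finger, white at (253,242), steel at (317,242), and the jar rim around (285,107).

```bash
python3 - <<'E'
from h import *
c=cap("wrist");s=sense();R=s["ee_rot"];p=s["tcp_pos"]
m=cv2.inRange(cv2.cvtColor(c["frame"],cv2.COLOR_BGR2HSV),(0,140,40),(4,255,255));m[240:]=0
v,u=np.nonzero(m)
for vv in (168,180,190,200,212): print(vv,u[v==vv].mean())
P=lambda u,v,z:plane(c,u,v,z)
hub=P(285,268,.172);tip=P(287,147,.197);g0=P(u[v==167].mean(),165,.197);g1=P(u[v==212].mean(),216,.197)
hL=P(203,158,.115);hR=P(368,158,.115)
for n,q in dict(hub=hub,tip=tip,g0=g0,g1=g1,hL=hL,hR=hR).items(): print(n,q.round(4),"tool",(R.T@(q-p)).round(4))
d=(g0-g1)[:2];print("grip dir",np.degrees(np.arctan2(d[1],d[0])));d=(tip-hub)[:2];print("tip-hub",np.degrees(np.arctan2(d[1],d[0])),np.linalg.norm(d));d=(hR-hL)[:2];print(np.degrees(np.arctan2(d[1],d[0])))
print("toolx ang",np.degrees(np.arctan2(R[1,0],R[0,0])))
E
```

```text
168 285.5
180 286.0
190 285.5
200 284.95
212 286.0
hub [ 0.5771 -0.069   0.172 ] tool [-0.0981  0.0041  0.1577]
tip [ 0.5354 -0.201   0.197 ] tool [0.0403 0.0051 0.1328]
g0 [ 0.5413 -0.1847  0.197 ] tool [0.0231 0.0042 0.1328]
g1 [ 0.5562 -0.1353  0.197 ] tool [-0.0286  0.0045  0.1327]
hL [ 0.6368 -0.21    0.115 ] tool [ 0.0189 -0.0946  0.2147]
hR [ 0.4469 -0.1516  0.115 ] tool [0.0193 0.1041 0.2148]
grip dir -106.86010997333354
tip-hub -107.57654878205335 0.13837424175608723
162.9113838266754
toolx ang -107.19892194971406
```

step_arm(targets="0.25 0.45 2 0; 0 0 3 0; 0 0 3 0; 0 0 3 0; 0 0 2.5 0; 0 0 1.8 0; 0 0 0 0; 0 0 0 0")

```text
time_s: 2.83
tcp_pos: [0.5466, -0.1662, 0.1771]
ee_rot: [[-0.297, -0.955, -0.001], [-0.955, 0.297, -0.001], [0.001, 0.001, -1.0]]
wrist_force: [0.0, 0.8, -0.8]
gripper_width: 0.633
gripper_force: 0.0
```

step_arm(targets="0 0 0 0; 0 0 0 0; 0 0 0 0; 0 0 0 0; 0 0 0 0", claw=2)

```text
time_s: 3.25
tcp_pos: [0.5478, -0.1649, 0.1778]
ee_rot: [[-0.296, -0.955, 0.001], [-0.955, 0.296, -0.0], [-0.0, -0.001, -1.0]]
wrist_force: [-0.7, -0.3, -0.3]
gripper_width: 0.344
gripper_force: 0.0
```

step_arm(targets="0 0 0 0; 0 0 0 0; 0 0 0 0")

```text
time_s: 3.5
tcp_pos: [0.5475, -0.1648, 0.1771]
ee_rot: [[-0.296, -0.955, 0.0], [-0.955, 0.296, 0.0], [-0.0, -0.0, -1.0]]
wrist_force: [0.9, -0.4, 0.4]
gripper_width: 0.239
gripper_force: 0.0
```

```bash
python3 - <<'E'
from h import *
a=cap("scene");w=cap("wrist")
A=cv2.resize(a["frame"][150:290,145:345],(600,420),interpolation=cv2.INTER_CUBIC)
cv2.imwrite("pics/g2.png",cv2.resize(np.hstack([A,w["frame"]]),(800,290)))
E
```

```text
(no output)
```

View pics/g2.png

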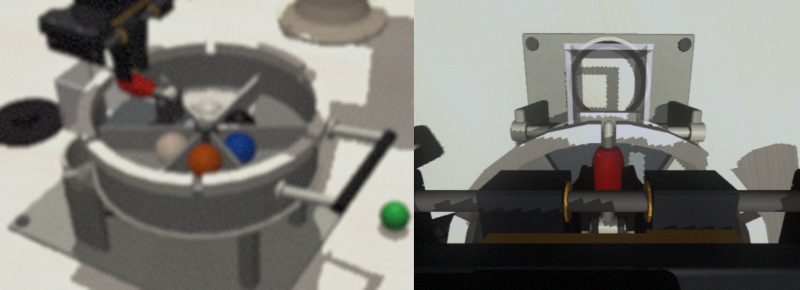

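```bash
python3 - <<'E'
from h import *
a=cap("scene");s=sense();p=s["tcp_pos"];R=s["ee_rot"]
print(s["gripper_width"],s["gripper_force"])
f=a["frame"].copy()
I=cv2.resize(f[150:230,170:270],(800,640),interpolation=cv2.INTER_CUBIC)
def dot(q,col):
    u,v=(proj(a,q)-[170,150]+.5)*8-.5; cv2.circle(I,(int(u),int(v)),5,col,-1)
dot(p,(0,255,255)); dot(p-.019*R[:,2],(255,0,255))
for sg in(1,-1): dot(p+sg*.01*R[:,1],(0,255,0))
for t in (.018,.072,.092): dot(p+R[:,0]*(t-.05)+np.array([0,0,.018]),(255,255,0))
cv2.imwrite("pics/g3.png",I[:600])
w=cap("wrist")
for lo,hi in [((0,140,30),(5,255,255))]:
    for q,st in blobs(w,lo,hi,60): print(q,st,plane(w,*q,.195).round(4), R.T@(plane(w,*q,.195)-p))
E
```

```text
0.23303408709254667 0.0
[281.2 245.9] [ 259  214   46   62 2113] [ 0.5472 -0.1664  0.195 ] [ 0.00154811 -0.00020943 -0.01801708]
```

View pics/g3.png

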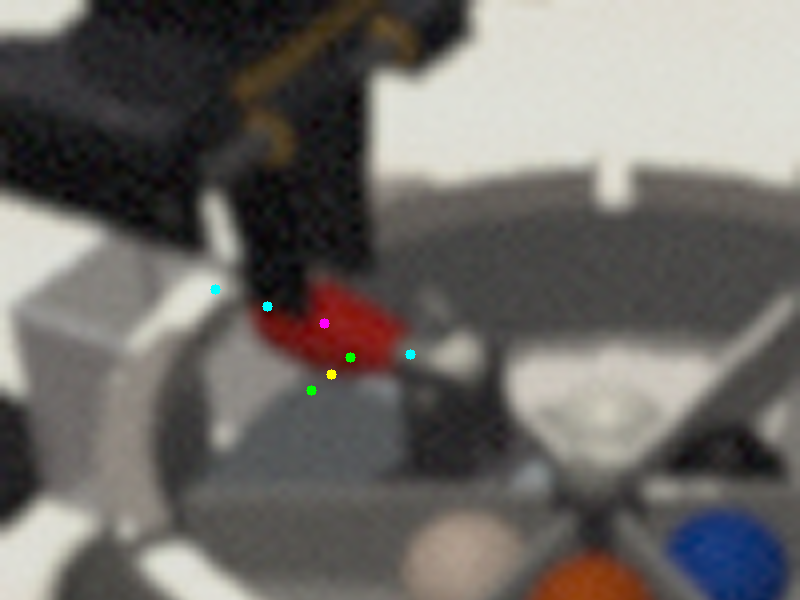

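```bash
python3 - <<'E'
from h import *
w=cap("wrist");s=sense();T=w["tool_from_camera"];print(np.round(T,4).tolist())
p=s["tcp_pos"];R=s["ee_rot"]
for q in [(0,.0275,0),(0,-.0275,0),(0,.0275,-.019),(0,.0105,0),(0,-.0105,0),(0,0,-.019),(.0095,.0105,0),(.0095,.0105,-.04),(.0095,.0105,-.06)]: print(q,proj(w,p+R@np.array(q)).round(1))
g=cv2.cvtColor(w["frame"],cv2.COLOR_BGR2GRAY)
for v in range(210,300,8): print(v,g[v,200:360:6])
E
```

```text
[[0.0005, -0.9631, -0.2691, 0.0735], [1.0, 0.0008, -0.0013, -0.0001], [0.0015, -0.2691, 0.9631, -0.1936], [0.0, 0.0, 0.0, 1.0]]
(0, 0.0275, 0) [326.7 237. ]
(0, -0.0275, 0) [236.5 236.9]
(0, 0.0275, -0.019) [331.1 249.2]
(0, 0.0105, 0) [298.8 236.9]
(0, -0.0105, 0) [264.4 236.9]
(0, 0, -0.019) [281.6 249.1]
(0.0095, 0.0105, 0) [299.  222.1]
(0.0095, 0.0105, -0.04) [303.1 247.9]
(0.0095, 0.0105, -0.06) [306.  265.8]
210 [122 125 122 125 130 125 184  84 103  78  79  76  73  94  98  66  79  79
  78  78  90 120 121 128 128 195 129]
218 [117  79  76  76  77  77  80  76  75  73  76  43  46  47  43  44  45  76
  76  73  79  75  75  74  74  79  80]
226 [ 72  72  73  76  74  75  76  80  72  73  55  63  49  57  53  49  49  41
  73 137 137 134 134  74  76  74  75]
234 [ 47  73  71  69  75  74  73  73  74  69  41  45  52  60  50  49  50  40
  71 131 132 132 134  74  71  71  73]
242 [ 95  43  71  75  74  71  76  66  17  28  25  46  51  55  51  48  43  29
  24  25 124 134 134  70  70  71  55]
250 [ 26  25  22  22  23  71  69  18  20  20  18  41  49  54  47  46  43  25
  23  21  24 129 126  27  27  24  25]
258 [ 22  22  25  15  18  66  65  15  18  23  17  44  48  47  49  48  43  19
  17  24  21 123 100  20  20  25  22]
266 [17 17 19 22 56 46 18 15 15 15 14 38 41 46 49 46 41 16 20 20 20 19 56 45
 17 19 19]
274 [16 12 16 15 70 35 15 15 18 18 20 33 36 42 43 43 35 19 18 17 15 22 36 57
 16 22 13]
282 [29 30 23 28 43 53 55 55 51 52 54 56 55 53 52 53 56 51 54 52 55 55 56 44
 23 27 28]
290 [32 32 37 63 58 68 45 43 75 75 48 46 77 75 69 74 72 77 76 77 77 75 77 45
 38 40 37]
298 [36 37 32 51 36 43 45 46 44 44 47 46 47 43 47 68 81 80 78 81 81 76 80 51
 68 38 35]
```

The fingers closed to 21 mm with no force over a 28 mm grip. Both views show the finger ends on top of the pear, so the real finger ends sit about 25 mm above the reported TCP. I open, go lower and retry.

step_arm(targets="0 0 0 0; 0 0 0 0; 0 0 0 0; 0 0 0 0; 0 0 0 0; 0 0 0 0; 0.2 0 0.5 0; 0 0 0.5 0; 0 0 0.4 0; 0 0 0 0", claw=5)

```text
time_s: 4.58
tcp_pos: [0.5459, -0.1667, 0.1615]
ee_rot: [[-0.296, -0.955, -0.003], [-0.955, 0.296, 0.0], [0.0, 0.003, -1.0]]
wrist_force: [0.1, 0.1, 0.3]
gripper_width: 0.572
gripper_force: 0.0
```

```bash
python3 - <<'E'
from h import *
w=cap("wrist");s=sense();print(s["gripper_width"],s["wrist_force"],s["tcp_pos"])
p=s["tcp_pos"];R=s["ee_rot"]
hh=s["gripper_width"]*.0435
for sg in(1,-1):
  for z in (0,-.01,-.02,-.03,-.04): print(sg,z,[proj(w,p+R@np.array((x,sg*hh,z))).round(0) for x in(.0095,-.0095)])
a=cap("scene")
A=a["frame"][140:240,165:275]
A=cv2.resize(A,(660,600),interpolation=cv2.INTER_CUBIC)
B=cv2.resize(w["frame"][180:320,180:380],(800,560),interpolation=cv2.INTER_CUBIC)
cv2.imwrite("pics/g4.png",cv2.resize(np.hstack([A[:560],B]),(800,307)))
E
```

```text
0.5750076608029236 [-0.02654485  0.09548699 -0.36414323] [ 0.54631126 -0.16682569  0.1621401 ]
1 0 [array([323., 223.]), array([322., 252.])]
1 -0.01 [array([325., 228.]), array([323., 259.])]
1 -0.02 [array([327., 234.]), array([326., 266.])]
1 -0.03 [array([329., 241.]), array([328., 275.])]
1 -0.04 [array([332., 249.]), array([331., 284.])]
-1 0 [array([239., 223.]), array([240., 252.])]
-1 -0.01 [array([237., 228.]), array([238., 259.])]
-1 -0.02 [array([235., 234.]), array([236., 266.])]
-1 -0.03 [array([232., 241.]), array([234., 274.])]
-1 -0.04 [array([229., 249.]), array([231., 284.])]
```

View pics/g4.png

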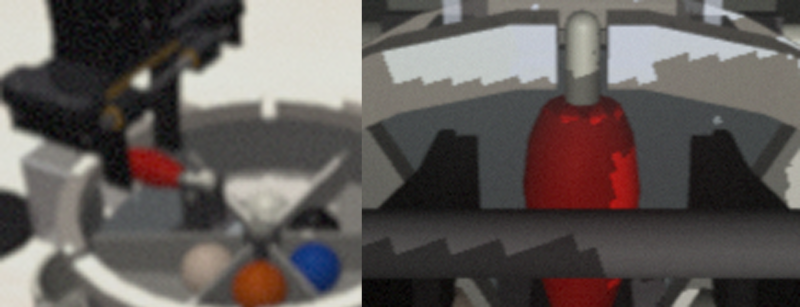

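```bash
python3 - <<'E'
from h import *
a=cap("scene");s=sense();p=s["tcp_pos"];R=s["ee_rot"]
for x in (-.0095,.0095,.02,.03):
  for z in (0,-.015,-.028): print(x,z,proj(a,p+R@np.array((x,-.03,z))).round(1))
E
```

```text
-0.0095 0 [206.7 208.1]
-0.0095 -0.015 [206.  203.1]
-0.0095 -0.028 [205.3 198.8]
0.0095 0 [200.4 205.9]
0.0095 -0.015 [199.7 200.9]
0.0095 -0.028 [199.  196.6]
0.02 0 [197.  204.7]
0.02 -0.015 [196.2 199.7]
0.02 -0.028 [195.5 195.4]
0.03 0 [193.8 203.5]
0.03 -0.015 [193.  198.6]
0.03 -0.028 [192.3 194.3]
```

step_arm(targets="0 0 0.5 0; 0 0 0.4 0; 0 0 0.3 0; 0 0 0 0")

```text
time_s: 5.07
tcp_pos: [0.5462, -0.1667, 0.15]
ee_rot: [[-0.296, -0.955, -0.002], [-0.955, 0.296, 0.0], [0.0, 0.002, -1.0]]
wrist_force: [1.2, -0.3, -0.3]
gripper_width: 0.573
gripper_force: 0.0
```

step_arm(targets="0 0 0 0; 0 0 0 0; 0 0 0 0; 0 0 0 0; 0 0 0 0; 0 0 0 0; 0 0 0 0; 0 0 0 0", claw=1.5)

```text
time_s: 5.73
tcp_pos: [0.5469, -0.1669, 0.1512]
ee_rot: [[-0.296, -0.955, 0.0], [-0.955, 0.296, -0.0], [0.0, -0.0, -1.0]]
wrist_force: [-0.2, 0.0, 0.8]
gripper_width: 0.301
gripper_force: 30.0
```

step_arm(targets="-0.08 0 -0.9 0; -0.24 0 -0.88 0; -0.38 0 -0.82 0; -0.52 0 -0.74 0; -0.64 0 -0.64 0; -0.74 0 -0.52 0; -0.82 0 -0.38 0; -0.88 0 -0.24 0; 0 0 0 0; 0 0 0 0")

```text
time_s: 6.57
tcp_pos: [0.561, -0.1252, 0.204]
ee_rot: [[-0.294, -0.956, 0.004], [-0.956, 0.294, -0.0], [-0.001, -0.004, -1.0]]
wrist_force: [-1.3, -2.5, 6.1]
gripper_width: 0.302
gripper_force: 30.0
```

```bash
python3 - <<'E'
from h import *
s=sense();print(s["tcp_pos"],s["wrist_force"],s["gripper_width"],s["gripper_force"])
a=cap("scene")
for q,st in blobs(a,(0,140,50),(4,255,255),20):
    if 150<q[0]<300 and 130<q[1]<240: print(q,st)
C=np.array([.577,-.0686]);o=np.array([-.2965,-.955])
for th in (60,70,80,90):
  t=np.radians(th)
  print(th,[proj(a,[*(C+o*(.05+d*np.cos(t))),.195+d*np.sin(t)]).round(1) for d in (.018,.05,.072,.092)])
A=cv2.resize(a["frame"][120:240,165:285],(600,600),interpolation=cv2.INTER_CUBIC)
cv2.imwrite("pics/g5.png",A)
E
```

```text
[ 0.561044   -0.12516075  0.20397928] [-1.29062046 -2.46933662  6.07073522] 0.3021541453532493 30.00081092119217
[222.7 180.2] [219 170   8  20  91]
60 [array([223.7, 189.5]), array([217.1, 178. ]), array([212.5, 169.9]), array([208.2, 162.4])]
70 [array([224.6, 189.4]), array([219.7, 177.5]), array([216.2, 169.1]), array([213. , 161.4])]
80 [array([225.7, 189.4]), array([222.6, 177.6]), array([220.3, 169.2]), array([218.3, 161.4])]
90 [array([226.7, 189.7]), array([225.6, 178.3]), array([224.8, 170.2]), array([224. , 162.6])]
```

View pics/g5.png

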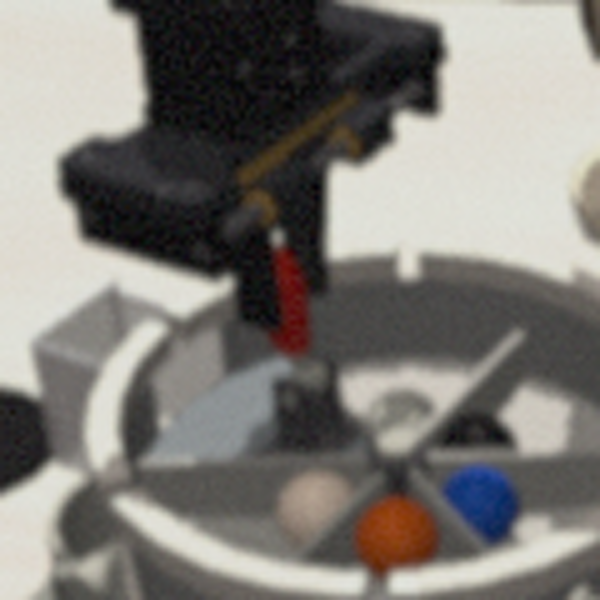

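Scene view: the crank is about 80° up (grip at crop (293,300)), held between the pads, and the wheel is free. I turn it clockwise 120°.

step_arm(targets="0 0.36 -0.1 3.5; -0.04 0.72 0 7; -0.04 0.72 0 7; -0.04 0.72 0 7; -0.04 0.72 0 7; -0.04 0.72 0 7; 0 0 0 0")

```text
time_s: 7.2
tcp_pos: [0.5277, -0.102, 0.2037]
ee_rot: [[-0.827, -0.562, 0.001], [-0.562, 0.827, 0.001], [-0.001, 0.0, -1.0]]
wrist_force: [-1.7, -1.3, 2.6]
gripper_width: 0.303
gripper_force: 30.0
```

```bash
cat >> h.py <<'E'
C=np.array([.577,-.0686]);O=-107.3
def st():
    s=sense();d=s["tcp_pos"][:2]-C;x=s["ee_rot"][:,0]
    an=lambda v:(np.degrees(np.arctan2(v[1],v[0]))-O+180)%360-180
    print("r",np.linalg.norm(d).round(4),"ang",an(d).round(1),"toolx",an(x).round(1),"z",s["tcp_pos"][2].round(4),s["wrist_force"].round(1),s["gripper_width"].round(3),"F",s["gripper_force"],"J",s["joints"].round(0),"t",s["time_s"])
def balls():
    a=cap("scene")
    for n,lo,hi,z in [("or",(5,170,90),(14,255,255),.153),("bl",(100,150,60),(125,255,255),.153),("red",(0,140,50),(4,255,255),.245)]:
        for q,s in blobs(a,lo,hi,20):
            if 150<q[0]<330 and 120<q[1]<280:
                d=plane(a,*q,z)[:2]-C
                print(n,q,s[4],"r",np.linalg.norm(d).round(3),"ang",((np.degrees(np.arctan2(d[1],d[0]))-O+180)%360-180).round(1))
    return a
E
python3 -c "
from h import *
st();balls()"
```

```text
Traceback (most recent call last):
  File "h.py", line 26, in st
    print("r",np.linalg.norm(d).round(4),"ang",an(d).round(1),"toolx",an(x).round(1),"z",s["tcp_pos"][2].round(4),s["wrist_force"].round(1),s["gripper_width"].round(3),"F",s["gripper_force"],"J",s["joints"].round(0),"t",s["time_s"])
                                                                                                                                            ^^^^^^^^^^^^^^^^^^^^^^^^
AttributeError: 'float' object has no attribute 'round'
```

```bash
sed -i 's/s\["gripper_width"\].round(3)/round(s["gripper_width"],3)/' h.py
python3 -c "
from h import *
st();balls()"
```

```text
r 0.0595 ang -38.6 toolx -38.5 z 0.2037 [-1.7 -1.3  2.6] 0.303 F 30.00287890434265 J [  6.  13. -11.  -0. -66. -62.] t 7.2
or [231.3 224.2] 146 r 0.045 ang 73.6
bl [249.8 225.4] 154 r 0.038 ang 136.4
red [234.5 173. ] 147 r 0.054 ang -33.2
```

step_arm(targets="-0.04 0.72 0 7; -0.04 0.72 0 7; -0.04 0.72 0 7; -0.04 0.72 0 7; -0.04 0.72 0 7; -0.04 0.72 0 7; -0.04 0.72 0 7; -0.04 0.72 0 7; -0.04 0.72 0 7; -0.04 0.72 0 7; -0.04 0.72 0 7; -0.02 0.45 0 4.5")

```text
time_s: 8.25
tcp_pos: [0.5372, -0.0254, 0.2037]
ee_rot: [[-0.678, 0.735, 0.001], [0.735, 0.678, 0.001], [0.0, 0.002, -1.0]]
wrist_force: [-2.7, 0.4, 5.3]
gripper_width: 0.3
gripper_force: 30.0
```

```bash
python3 -c "
from h import *
st();balls()"
```

```text
r 0.0587 ang -120.0 toolx -120.0 z 0.2037 [-2.7  0.4  5.3] 0.3 F 29.998028576374054 J [  15.   13.  -11.   -0.  -66. -152.] t 8.25
or [229.8 206.6] 66 r 0.057 ang -12.5
bl [226.4 219.2] 113 r 0.048 ang 44.7
red [263.  180.6] 66 r 0.046 ang -133.6
```

step_arm(targets="0.88 0 0.24 0; 0.82 0 0.38 0; 0.74 0 0.52 0; 0.64 0 0.64 0; 0.52 0 0.74 0; 0.38 0 0.82 0; 0.24 0 0.88 0; 0 0 0 0")

```text
time_s: 8.97
tcp_pos: [0.5069, 0.0054, 0.1591]
ee_rot: [[-0.68, 0.734, -0.002], [0.734, 0.68, 0.001], [0.002, -0.001, -1.0]]
wrist_force: [3.0, 0.0, -1.9]
gripper_width: 0.303
gripper_force: 30.0
```

```bash
python3 -c "
from h import *
st();balls()"
```

```text
r 0.102 ang -119.2 toolx -119.9 z 0.1591 [ 3.   0.  -1.9] 0.303 F 29.99944031238556 J [  19.   12.  -18.   -0.  -59. -156.] t 8.9667
or [229.7 206.6] 67 r 0.057 ang -12.3
bl [226.4 219.4] 111 r 0.048 ang 45.7
red [275.3 188. ] 94 r 0.074 ang -164.4
```

step_arm(targets="0.05 0 0.3 0; 0.03 0 0.3 0; 0 0 0.3 0; 0 0 0.1 0; 0 0 0 0; 0 0 0 0")

```text
time_s: 9.52
tcp_pos: [0.5071, 0.0056, 0.1518]
ee_rot: [[-0.68, 0.734, 0.0], [0.734, 0.68, 0.001], [0.0, 0.001, -1.0]]
wrist_force: [-1.4, 3.4, 6.9]
gripper_width: 0.301
gripper_force: 30.0
```

```bash
python3 -c "
from h import *
st();a=balls()
print('tip flat',[proj(a,[*(C+r*np.array([np.cos(np.radians(O-120)),np.sin(np.radians(O-120))])),z]).round(1) for r,z in ((.05,.195),(.1,.195),(.142,.195),(.142,.21))])
cv2.imwrite('pics/g6.png',cv2.resize(a['frame'][145:245,185:315],(780,600),interpolation=cv2.INTER_CUBIC))"
```

```text
r 0.1019 ang -119.4 toolx -119.9 z 0.1518 [-1.4  3.4  6.9] 0.301 F 30.00134289264679 J [  19.   12.  -19.   -0.  -58. -156.] t 9.5167
or [229.8 206.6] 67 r 0.057 ang -12.5
bl [226.4 219.4] 111 r 0.048 ang 45.7
red [275.3 189.8] 92 r 0.076 ang -169.6
tip flat [array([263.4, 195.4]), array([281.1, 189.3]), array([295.4, 184.4]), array([295.5, 179.3])]
```

View pics/g6.png

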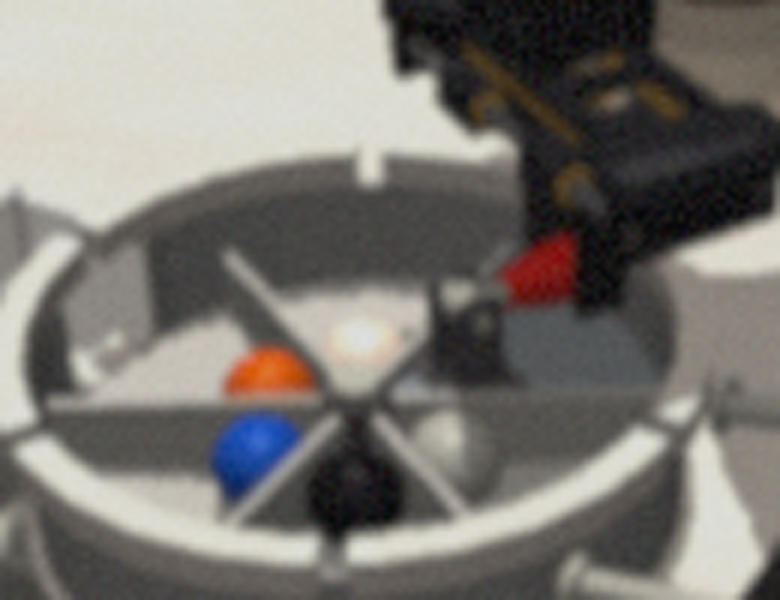

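Agate (crop (270,372)) now faces the spout and the crank looks folded. I test the lock with a slight press and a sideways nudge.

step_arm(targets="0 0 0.2 0; 0 0 0 0; 0 0 0 0")

```text
time_s: 9.82
tcp_pos: [0.5074, 0.0056, 0.151]
ee_rot: [[-0.68, 0.733, 0.002], [0.733, 0.68, 0.0], [-0.001, 0.002, -1.0]]
wrist_force: [-3.7, 3.2, 11.8]
gripper_width: 0.298
gripper_force: 30.0
```

step_arm(targets="0 0.3 0 0; 0 0 0 0; 0 0 0 0")

```text
time_s: 10.07
tcp_pos: [0.5089, 0.0069, 0.1509]
ee_rot: [[-0.679, 0.734, -0.0], [0.734, 0.679, -0.001], [-0.0, -0.001, -1.0]]
wrist_force: [-4.6, 2.0, 12.7]
gripper_width: 0.302
gripper_force: 30.0
```

step_arm(targets="0 -0.3 0 0; 0 -0.3 0 0; 0 0 0 0; 0 0 0 0")

```text
time_s: 10.4
tcp_pos: [0.5073, 0.0053, 0.1511]
ee_rot: [[-0.68, 0.733, 0.007], [0.733, 0.68, 0.004], [-0.002, 0.008, -1.0]]
wrist_force: [0.3, 9.3, 9.1]
gripper_width: 0.304
gripper_force: 30.0
```

step_arm(targets="0 0.3 0 0; 0 0 0 0; 0 0 0 0")

```text
time_s: 10.65
tcp_pos: [0.5077, 0.0057, 0.151]
ee_rot: [[-0.68, 0.733, 0.002], [0.733, 0.68, 0.001], [-0.001, 0.002, -1.0]]
wrist_force: [-3.6, 3.3, 11.9]
gripper_width: 0.304
gripper_force: 30.0
```

step_arm(targets="0 0 -0.2 0; 0 0 0 0; 0 0 0 0; 0 0 0 0; 0 0 0 0; 0 0 0 0", claw=5)

```text
time_s: 11.15
tcp_pos: [0.5066, 0.0049, 0.1504]
ee_rot: [[-0.679, 0.734, -0.002], [0.734, 0.679, -0.0], [0.001, -0.001, -1.0]]
wrist_force: [-0.3, -0.5, -0.3]
gripper_width: 0.559
gripper_force: 0.0
```

step_arm(targets="0 0 -2 0; 0 0 -3 0; 0 0 -4 0; 0 0 0 0; 0 0 0 0")

```text
time_s: 11.57
tcp_pos: [0.5084, 0.0055, 0.2434]
ee_rot: [[-0.679, 0.734, 0.005], [0.734, 0.679, 0.002], [-0.002, 0.005, -1.0]]
wrist_force: [-0.5, -0.7, 0.1]
gripper_width: 0.575
gripper_force: 0.0
```

```bash
python3 -c "
from h import *
st();a=balls();w=cap('wrist')
o=np.array([np.cos(np.radians(O-120)),np.sin(np.radians(O-120))])
for th in (0,5,10):
  t=np.radians(th)
  for nm,c in (('a',a),('w',w)): print(th,nm,[proj(c,[*(C+o*(.05+d*np.cos(t))),.195+d*np.sin(t)]).round(1) for d in (.018,.045,.072,.09)])
for nm,c in (('a',a),('w',w)):
  for q,s in blobs(c,(0,140,40),(4,255,255),60): print(nm,q,s)
cv2.imwrite('pics/g7.png',np.vstack([cv2.resize(a['frame'][165:215,245:315],(630,450),interpolation=cv2.INTER_CUBIC)]))
"
```

```text
r 0.101 ang -119.9 toolx -119.9 z 0.2434 [-0.5 -0.7  0.1] 0.575 F 0.0 J [  19.    8.  -11.    0.  -71. -156.] t 11.5667
or [229.8 206.7] 67 r 0.056 ang -12.2
bl [226.4 219.4] 112 r 0.048 ang 45.7
red [278.2 189.1] 134 r 0.081 ang -166.3
0 a [array([269.9, 193.1]), array([279.4, 189.9]), array([288.6, 186.7]), array([294.7, 184.6])]
0 w [array([281.9, 256.4]), array([282., 223.]), array([282.1, 187.7]), array([282.2, 163. ])]
5 a [array([269.8, 192.6]), array([279.3, 188.6]), array([288.6, 184.6]), array([294.7, 182. ])]
5 w [array([281.9, 257.3]), array([282. , 224.9]), array([282.2, 190. ]), array([282.2, 165.1])]
10 a [array([269.7, 192.1]), array([279.1, 187.3]), array([288.3, 182.6]), array([294.4, 179.5])]
10 w [array([281.9, 258.4]), array([282.1, 227.3]), array([282.2, 193.2]), array([282.3, 168.4])]
a [470.2  39. ] [450  26  40  31 751]
a [278.2 189.1] [269 184  19  11 134]
w [281.2 226.1] [ 264  192   35   69 1640]
```

step_arm(targets="0.5 0 0 0; 0.5 0 0 0; 0 0 1 0; 0 0 1 0; 0 0 1 0; 0 0 0.8 0; 0 0 0 0; 0 0 0 0; 0 0 0 0; 0 0 0 0", claw=0)

```text
time_s: 12.5
tcp_pos: [0.5008, 0.0126, 0.2035]
ee_rot: [[-0.679, 0.734, 0.001], [0.734, 0.679, 0.0], [-0.001, 0.001, -1.0]]
wrist_force: [0.7, 0.7, 0.0]
gripper_width: 0.016
gripper_force: 0.0
```

step_arm(targets="0 0 0.8 0; 0 0 0.5 0; 0 0 0 0")

```text
time_s: 12.75
tcp_pos: [0.4993, 0.0124, 0.1886]
ee_rot: [[-0.679, 0.734, -0.003], [0.734, 0.679, -0.0], [0.002, -0.002, -1.0]]
wrist_force: [0.3, -0.7, -0.3]
gripper_width: 0.005
gripper_force: 0.0
```

step_arm(targets="0 0 0.5 0; 0 0 0.3 0; 0 0 0 0")

```text
time_s: 13.0
tcp_pos: [0.4998, 0.0125, 0.1812]
ee_rot: [[-0.679, 0.734, -0.002], [0.734, 0.679, -0.0], [0.001, -0.001, -1.0]]
wrist_force: [0.5, -0.1, 0.2]
gripper_width: 0.007
gripper_force: 0.0
```

step_arm(targets="0 0 0.3 0; 0 0 0.2 0; 0 0 0 0; 0 0 0 0")

```text
time_s: 13.33
tcp_pos: [0.5003, 0.0125, 0.177]
ee_rot: [[-0.679, 0.734, -0.0], [0.734, 0.679, -0.0], [0.0, -0.0, -1.0]]
wrist_force: [0.5, -0.9, 1.0]
gripper_width: 0.004
gripper_force: 0.0
```

step_arm(targets="0 0 0.3 0; 0 0 0 0; 0 0 0 0")

```text
time_s: 13.58
tcp_pos: [0.5011, 0.0128, 0.1754]
ee_rot: [[-0.68, 0.733, 0.002], [0.733, 0.68, 0.0], [-0.001, 0.002, -1.0]]
wrist_force: [-1.0, 1.0, 5.6]
gripper_width: 0.006
gripper_force: 2.6
```

step_arm(targets="0 0 0.3 0; 0 0 0 0; 0 0 0 0")

```text
time_s: 13.83
tcp_pos: [0.5021, 0.0135, 0.1743]
ee_rot: [[-0.68, 0.733, 0.006], [0.733, 0.68, 0.001], [-0.003, 0.005, -1.0]]
wrist_force: [-3.3, 3.6, 12.6]
gripper_width: 0.003
gripper_force: 6.7
```

step_arm(targets="0 0 -1 0; 0 0 -2 0; 0 0 -3 0; 0 0 -3 0; 0 0 -2.5 -5; 0 0 0 -7; 0 0 0 -7; 0 0 0 -7; 0 0 0 -4; 0 0 0 0", claw=4)

```text
time_s: 14.67
tcp_pos: [0.5002, 0.0125, 0.2861]
ee_rot: [[-0.956, 0.295, -0.0], [0.295, 0.956, 0.0], [0.0, 0.0, -1.0]]
wrist_force: [-0.2, 0.3, 0.2]
gripper_width: 0.455
gripper_force: 0.0
```

step_arm(targets="-2.4 3.3 0 0; -2.4 3.3 0 0; -2.4 3.3 0 0; -2.4 3.3 0 0; 0 1.2 0 0; 0 0 0 0; 0 0 0 0")

```text
time_s: 15.25
tcp_pos: [0.6344, 0.122, 0.2849]
ee_rot: [[-0.955, 0.296, -0.002], [0.296, 0.955, -0.001], [0.002, -0.002, -1.0]]
wrist_force: [0.4, -1.4, 0.9]
gripper_width: 0.458
gripper_force: 0.0
```

```bash
python3 - <<'E'
from h import *
st();a=balls();w=cap("wrist");s=sense();p=s["tcp_pos"];R=s["ee_rot"];print(p,R.round(3).tolist())
m=cv2.inRange(cv2.cvtColor(a["frame"],cv2.COLOR_BGR2HSV),(0,140,40),(4,255,255))[170:215,255:310]
v,u=np.nonzero(m);vx,vy,*_=cv2.fitLine(np.c_[u,v].astype(np.float32),cv2.DIST_L2,0,.01,.01).ravel();print("slope",vy/vx,u.mean()+255,v.mean()+170,len(u))
hp=np.array([*(C+.2*np.array([.2974,.9548])),.185]);sx=np.array([.9548,-.2974,0])
print("pred handle w",[proj(w,hp+k*sx).round(1) for k in(-.06,0,.06)], "a",[proj(a,hp+k*sx).round(1) for k in(-.06,0,.06)])
A=cv2.resize(a["frame"][165:225,225:315],(630,420),interpolation=cv2.INTER_CUBIC)[:, 100:]
B=cv2.resize(w["frame"],(270*4//3*1,270))
I=np.zeros((600,800,3),np.uint8); I[:420,:530]=A; I[:420,530:]=cv2.resize(w["frame"],(560,420))[:,145:415]
cv2.imwrite("pics/g8.png",I[:420])
E
```

```text
r 0.1991 ang -179.5 toolx -89.9 z 0.2849 [ 0.4 -1.4  0.9] 0.458 F 0.0 J [  25.   22.   13.    0.  -82. -132.] t 15.25
or [229.8 206.6] 65 r 0.057 ang -12.5
bl [226.4 219.3] 112 r 0.048 ang 45.2
red [278.6 188.9] 156 r 0.082 ang -165.7
[0.63398014 0.12102434 0.28653185] [[-0.955, 0.297, 0.0], [0.297, 0.955, -0.0], [-0.0, -0.0, -1.0]]
slope -0.2692734 278.56410256410254 188.93589743589743 156
pred handle w [array([282.9, 130.3]), array([282.7, 198.7]), array([282.5, 260.1])] a [array([333.3, 216.3]), array([322.8, 231.3]), array([311.1, 247.8])]
```

View pics/g8.png

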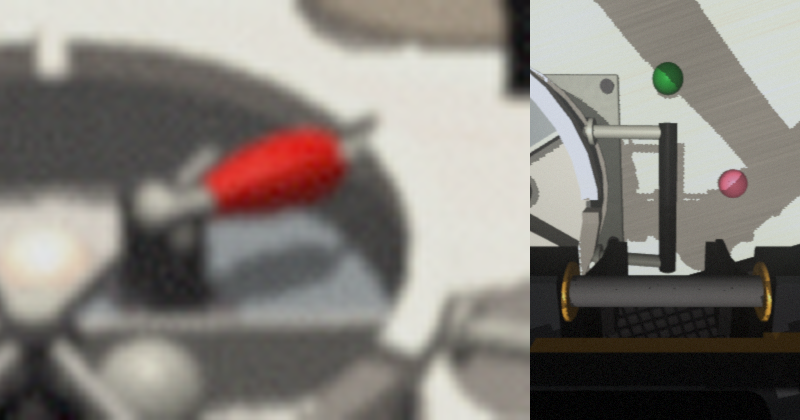

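Last view: crank flat with its tip in the notch (tip at crop (370,125), slope flatter than the predicted flat line). The handle is seen at wrist x=283, as predicted. I go down on the handle.

step_arm(targets="-0.1 0.2 3 0; 0 0 3 0; 0 0 3 0; 0 0 2.5 0; 0 0 2 0; 0 0 1.1 0; 0 0 0 0")

```text
time_s: 15.93
tcp_pos: [0.6342, 0.122, 0.1382]
ee_rot: [[-0.955, 0.297, -0.004], [0.297, 0.955, -0.001], [0.004, -0.003, -1.0]]
wrist_force: [-0.2, -0.6, -0.6]
gripper_width: 0.463
gripper_force: 0.0
```

step_arm(targets="0 0 0 0; 0 0 0 0; 0 0 0 0; 0 0 0 0; 0 0 0 0; 0 0 0 0; 0 0 0 0", claw=0.6)

```text
time_s: 16.52
tcp_pos: [0.6362, 0.1219, 0.1414]
ee_rot: [[-0.955, 0.296, 0.0], [0.296, 0.955, -0.002], [-0.001, -0.002, -1.0]]
wrist_force: [-0.8, -4.7, 3.9]
gripper_width: 0.171
gripper_force: 30.0
```

step_arm(targets="0 -0.17 -0.62 0; 0 -0.17 -0.62 0; 0 -0.17 -0.62 0; 0 -0.17 -0.62 0; 0 -0.17 -0.62 0; 0 -0.23 -0.6 0; 0 -0.23 -0.6 0; 0 -0.23 -0.6 0; 0 -0.23 -0.6 0; 0 -0.23 -0.6 0; 0 0 0 0")

```text
time_s: 17.43
tcp_pos: [0.6302, 0.1035, 0.2021]
ee_rot: [[-0.955, 0.296, 0.001], [0.296, 0.955, -0.0], [-0.001, 0.0, -1.0]]
wrist_force: [4.2, -2.8, -7.3]
gripper_width: 0.173
gripper_force: 30.0
```

step_arm(targets="0 -0.24 -0.48 0; 0 -0.24 -0.48 0; 0 -0.24 -0.48 0; 0 -0.24 -0.48 0; 0 -0.24 -0.48 0; 0 -0.24 -0.48 0; 0 0 0 0; 0 0 0 0; 0 0 0 0; 0 0 0 0")

```text
time_s: 18.27
tcp_pos: [0.6262, 0.0908, 0.2299]
ee_rot: [[-0.955, 0.296, 0.001], [0.296, 0.955, 0.0], [-0.0, 0.001, -1.0]]
wrist_force: [5.2, -0.3, -6.6]
gripper_width: 0.173
gripper_force: 30.0
```

```bash
python3 -c "
from h import *
st();a=balls();b=cap('side');print(blobs(b,(5,150,60),(16,255,255),8))
J=C+.16*np.array([-.2974,-.9548]);print(proj(a,[*J,.05]),proj(b,[*J,.03]))
print(blobs(a,(5,170,60),(14,255,255),6))"
```

```text
r 0.1668 ang -179.9 toolx -89.9 z 0.2299 [ 5.2 -0.3 -6.6] 0.173 F 30.01852959394455 J [  23.   21.    5.   -0.  -74. -130.] t 18.2667
or [223.7 197.6] 43 r 0.098 ang -22.1
bl [219.7 207.4] 57 r 0.076 ang 1.9
red [267.6 171. ] 176 r 0.077 ang -104.7
[(array([181.5, 108.3]), array([176, 102,  12,  13,  81], dtype=int32)), (array([155.5, 204.3]), array([153, 202,   6,   7,  18], dtype=int32)), (array([166.4, 205.7]), array([163, 203,   8,   7,  23], dtype=int32)), (array([149.8, 205.4]), array([146, 204,   7,   4,  17], dtype=int32)), (array([173.9, 209.2]), array([172, 208,   5,   3,   8], dtype=int32)), (array([311.5, 225.1]), array([306, 219,  13,  14, 142], dtype=int32))]
[198.50738896 228.22989298] [324.89236923 281.40557464]
[(array([223.7, 197.6]), array([219, 195,  11,   6,  43], dtype=int32))]
```

step_arm(targets="0 -0.22 -0.34 0; 0 -0.22 -0.34 0; 0 -0.22 -0.34 0; 0 -0.22 -0.34 0; 0 0 0 0; 0 0 0 0; 0 0 0 0; 0 0 0 0")

```text
time_s: 19.03
tcp_pos: [0.6239, 0.0833, 0.2437]
ee_rot: [[-0.955, 0.295, 0.002], [0.295, 0.955, 0.002], [-0.001, 0.002, -1.0]]
wrist_force: [4.6, 2.6, -4.2]
gripper_width: 0.176
gripper_force: 30.0
```

```bash
cat > q.py <<'E'
from h import *
st();a=cap('scene');b=cap('side')
print('side',[(q,s[4]) for q,s in blobs(b,(5,150,60),(16,255,255),8) if q[0]>230]);print('scene',[(q,s[4]) for q,s in blobs(a,(5,170,60),(14,255,255),6)])
E
python3 q.py
```

```text
r 0.1589 ang -179.9 toolx -89.9 z 0.2437 [ 4.6  2.6 -4.2] 0.176 F 30.01894176006317 J [  22.   21.    6.   -0.  -75. -129.] t 19.0333
side [(array([312. , 225.2]), np.int32(144))]
scene [(array([222.4, 196.2]), np.int32(39))]
```

```bash
cat >> q.py <<'E'
sp=np.array([-.2974,-.9548]);
def pt(r,h,th,off=0):
    x=r-.115;y=h-.115
    # tipping: spout side dips
    X=x*np.cos(th)+y*np.sin(th);Y=-x*np.sin(th)+y*np.cos(th)
    return [*(C+sp*(.115+X)+off*np.array([.9548,-.2974])),.115+Y]
for th in (.34,.4):
  for r,h in ((.047,.153),(.07,.155),(.09,.157),(.11,.159),(.13,.161)): print(th,r,proj(b,pt(r,h,th)).round(1),proj(a,pt(r,h,th)).round(1))
E
python3 q.py
```

```text
r 0.159 ang -179.9 toolx -89.9 z 0.2437 [ 5.   2.6 -4.1] 0.172 F 30.01915544271469 J [  22.   21.    6.   -0.  -75. -129.] t 19.1333
side [(array([312. , 225.2]), np.int32(144))]
scene [(array([222.2, 196.2]), np.int32(40))]
0.34 0.047 [312.3 225.9] [223.5 201.6]
0.34 0.07 [315.9 232.8] [216.3 200.9]
0.34 0.09 [319.1 238.8] [210.2 200.3]
0.34 0.11 [322.3 244.9] [204.1 199.7]
0.34 0.13 [325.6 251. ] [198.2 199.1]
0.4 0.047 [313.  226.1] [222.2 200.2]
0.4 0.07 [316.5 233.2] [215.2 200. ]
0.4 0.09 [319.6 239.4] [209.2 199.8]
0.4 0.11 [322.8 245.7] [203.3 199.6]
0.4 0.13 [326.  252.1] [197.6 199.4]
```

step_arm(targets="0 -0.23 -0.33 0; 0 -0.23 -0.33 0; 0 -0.23 -0.33 0; 0 -0.23 -0.33 0; 0 0 0 0; 0 0 0 0; 0 0 0 0; 0 0 0 0; 0 0 0 0")

```text
time_s: 19.98
tcp_pos: [0.6213, 0.075, 0.2574]
ee_rot: [[-0.956, 0.295, 0.003], [0.295, 0.956, 0.002], [-0.002, 0.003, -1.0]]
wrist_force: [4.0, 4.5, -3.0]
gripper_width: 0.172
gripper_force: 30.0
```

```bash
python3 q.py | head -3
```

```text
r 0.1503 ang -179.9 toolx -89.8 z 0.2574 [ 4.   4.5 -3. ] 0.172 F 30.014837086200714 J [  22.   20.    7.   -0.  -77. -129.] t 19.9833
side [(array([330.9, 267.7]), np.int32(86))]
scene [(array([191.4, 200.6]), np.int32(16))]
```

step_arm(targets="0 0 0 0; 0 0 0 0; 0 0 0 0; 0 0 0 0; 0 0 0 0; 0 0 0 0; 0 0 0 0; 0 0 0 0")

```text
time_s: 20.75
tcp_pos: [0.6213, 0.0749, 0.2574]
ee_rot: [[-0.956, 0.295, 0.003], [0.295, 0.956, 0.002], [-0.002, 0.003, -1.0]]
wrist_force: [3.2, 4.3, -2.8]
gripper_width: 0.17
gripper_force: 30.0
```

```bash
python3 q.py | head -3; python3 -c "
from h import *
b=cap('side')
for q,s in blobs(b,(5,150,60),(16,255,255),8):
  if q[0]>230: print(plane(b,*q,.028))
print(C+np.array([-.2974,-.9548])*.16)"
```

```text
r 0.1502 ang -179.9 toolx -89.8 z 0.2574 [ 3.2  4.3 -2.8] 0.17 F 30.01520276069641 J [  22.   20.    7.   -0.  -77. -129.] t 20.75
side [(array([317. , 276.4]), np.int32(22))]
scene []
[ 0.52594797 -0.19233642  0.028     ]
[ 0.529416 -0.221368]
```

step_arm(targets="0 0.23 0.33 0; 0 0.23 0.33 0; 0 0.23 0.33 0; 0 0.23 0.33 0; 0 0.22 0.34 0; 0 0.22 0.34 0; 0 0.22 0.34 0; 0 0.22 0.34 0; 0 0.24 0.48 0; 0 0.24 0.48 0; 0 0.24 0.48 0; 0 0.24 0.48 0")

```text
time_s: 21.9
tcp_pos: [0.6292, 0.1001, 0.2106]
ee_rot: [[-0.955, 0.295, 0.001], [0.295, 0.955, -0.0], [-0.001, 0.0, -1.0]]
wrist_force: [4.4, 2.2, -2.6]
gripper_width: 0.172
gripper_force: 30.0
```

step_arm(targets="0 0.24 0.48 0; 0 0.24 0.48 0; 0 0.23 0.6 0; 0 0.23 0.6 0; 0 0.23 0.6 0; 0 0.23 0.6 0; 0 0.23 0.6 0; 0 0.17 0.62 0; 0 0.17 0.62 0; 0 0.17 0.62 0; 0 0.17 0.5 0; 0 0 0 0")

```text
time_s: 22.9
tcp_pos: [0.6359, 0.1215, 0.1457]
ee_rot: [[-0.955, 0.296, -0.001], [0.296, 0.955, -0.001], [0.0, -0.001, -1.0]]
wrist_force: [5.4, 0.7, -5.4]
gripper_width: 0.169
gripper_force: 30.0
```

step_arm(targets="0 0.1 0.3 0; 0 0.07 0.3 0; 0 0 0.15 0; 0 0 0 0; 0 0 0 0; 0 0 0 0")

```text
time_s: 23.4
tcp_pos: [0.6362, 0.1218, 0.1437]
ee_rot: [[-0.955, 0.295, 0.002], [0.295, 0.955, -0.002], [-0.002, -0.002, -1.0]]
wrist_force: [-2.4, -0.8, 9.1]
gripper_width: 0.172
gripper_force: 30.0
```

step_arm(targets="0 0 -0.1 0; 0 0 0 0; 0 0 0 0; 0 0 0 0; 0 0 0 0; 0 0 0 0; 0 0 0 0", claw=4)

```text
time_s: 23.98
tcp_pos: [0.6359, 0.1233, 0.1406]
ee_rot: [[-0.955, 0.296, -0.001], [0.296, 0.955, -0.0], [0.001, -0.001, -1.0]]
wrist_force: [-0.2, -0.4, -0.2]
gripper_width: 0.451
gripper_force: 0.0
```

step_arm(targets="0 0 -2 0; 0 0 -3 0; 0 0 -3 0; 0 0 -3 0; 0 0 -3 0; 0 0 -1 0; 0 0 0 0; 0 0 0 0")

```text
time_s: 24.65
tcp_pos: [0.6358, 0.1235, 0.2903]
ee_rot: [[-0.955, 0.296, -0.001], [0.296, 0.955, 0.001], [0.001, 0.0, -1.0]]
wrist_force: [-0.8, 0.8, -1.5]
gripper_width: 0.457
gripper_force: 0.0
```

```bash
python3 - <<'E'
from h import *
st();a=balls();b=cap("side")
for q,s in blobs(b,(5,150,60),(16,255,255),8):
  if q[0]>230: print("side",q,s[4],plane(b,*q,.028))
# jar rim in side view vs start
import pickle
a0,b0,_=pickle.load(open("c0.pkl","rb"))
x=slice(255,310),slice(302,352)
print("jar diff (side)",cv2.absdiff(b0["frame"],b["frame"])[x].mean())
k=np.zeros((420,560),np.uint8)
m=cv2.inRange(cv2.cvtColor(a["frame"],cv2.COLOR_BGR2HSV),(0,140,40),(4,255,255))[170:215,255:310]
v,u=np.nonzero(m);vx,vy,*_=cv2.fitLine(np.c_[u,v].astype(np.float32),2,0,.01,.01).ravel();print("slope",vy/vx,u.mean()+255,v.mean()+170)
I=np.hstack([cv2.resize(a["frame"][160:280,150:340],(400,253)),cv2.resize(b["frame"][150:320,240:380],(400,486))[:253*1]]) if 0 else None
# handle black blob
print([ (q,s) for q,s in blobs(a,(0,0,0),(180,255,35),60) if 295<q[0]<345 and 200<q[1]<260])
hp=C+.2*np.array([.2974,.9548]);print(proj(a,[*hp,.185]),proj(a,[*hp,.195]))
E
```

```text
r 0.2009 ang -179.7 toolx -89.9 z 0.2903 [-0.8  0.8 -1.5] 0.457 F 0.0 J [  25.   22.   14.   -0.  -82. -132.] t 24.65
bl [226.4 219.4] 110 r 0.048 ang 45.7
red [278.3 188.9] 160 r 0.081 ang -165.8
side [319.2 276.2] 63 [ 0.53124449 -0.19657575  0.028     ]
jar diff (side) 9.10569696969697
slope -0.30205715 278.26875 188.9125
[(array([316.6, 238.3]), array([306, 222,  24,  30, 109], dtype=int32))]
[322.79203621 231.25060166] [323.09996308 227.7130621 ]
```

```bash
python3 -c "
from station import r
print(r.finish_job())"
```

```text
the job is handed in; nothing more can be done
None
```

The job is handed in: the agate ball is in the jar, the crank is folded into a notch, and the carousel was lowered slowly back to level with the gripper clear. This rests on my own camera and force checks, as the hand-in returned no verdict; I re-checked only the blue ball afterwards, and not the jar's position or the bystanders.

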